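# Find the rocking corner of the soldering jig and press its shim flat

## Task

The circuit-board jig plate rocks at one corner: press down on the plate's corners with the fingertips until you find the one that gives. Then press down that corner's raised steel shim until it lies flat and holds the corner firmly down, and take the hand away. Leave the other three shims raised, do not lift or carry the plate, and leave the spool, jar and screwdriver where they are.

Things in the scene. Friction and masses are not known exactly. Their poses are not given: they have to be found in the camera images.
- jig_plate: loose aluminium plate, 140 x 200 x 8 mm (its x by y), 0.7 kg, with a circuit board (90 x 60 mm, 5 mm high) fixed on its middle; lies level on four rubber feet, its top 32 mm above the table. Origin: centre of its underside; x points away from the robot (jig turned at most 0.35 rad), y left, z up. Three corners are firm, one (a different one each time) gives
- jig_base: fixed dark steel base under the plate, 170 x 280 x 8 mm, origin at the centre of its underside, axes as the plate's; low stops 30 mm above the table at the middle of the plate's edges, and a pair of 38 mm high hinge posts at each shim, beside the plate's left and right edges
- corner_near_left (a point): near left corner of the plate: round spot (screw head) in its top face, 15 mm inboard of that corner's foot, at plate x -50 mm, y +55 mm. Level it is 32 mm above the table. If this is the corner that rocks, it sinks 4 mm to a stop under 2 to 4 N (the opposite corner lifts as much) and springs back when let go; if firm, it stays
- shim_near_left (a joint): angle (rad) of the near left corner's shim: steel leaf 42 x 18 x 3 mm, hinged left of the plate (axis along plate x, 34 mm above the table, 67 mm outboard of the spot), leaning in over the plate. Starts raised at 0.42 to 0.55; 0 is level. Stiff: 7 to 11 N down near the tip; stays where left. Its nose meets a firm corner at 0.1; at the rocking one it goes to 0 and keeps it down
- shim_near_left_tip (a point): middle of the upper edge of the near left shim's free end, 42 mm from its hinge axis; moves with the leaf (about 55 mm above the table when raised, 36 mm when flat)
- corner_near_right (a point): near right corner of the plate: round spot (screw head) in its top face, 15 mm inboard of that corner's foot, at plate x -50 mm, y -55 mm. Level it is 32 mm above the table. If this is the corner that rocks, it sinks 4 mm to a stop under 2 to 4 N (the opposite corner lifts as much) and springs back when let go; if firm, it stays
- shim_near_right (a joint): angle (rad) of the near right corner's shim: steel leaf 42 x 18 x 3 mm, hinged right of the plate (axis along plate x, 34 mm above the table, 67 mm outboard of the spot), leaning in over the plate. Starts raised at 0.42 to 0.55; 0 is level. Stiff: 7 to 11 N down near the tip; stays where left. Its nose meets a firm corner at 0.1; at the rocking one it goes to 0 and keeps it down
- shim_near_right_tip (a point): middle of the upper edge of the near right shim's free end, 42 mm from its hinge axis; moves with the leaf (about 55 mm above the table when raised, 36 mm when flat)
- corner_far_left (a point): far left corner of the plate: round spot (screw head) in its top face, 15 mm inboard of that corner's foot, at plate x +50 mm, y +55 mm. Level it is 32 mm above the table. If this is the corner that rocks, it sinks 4 mm to a stop under 2 to 4 N (the opposite corner lifts as much) and springs back when let go; if firm, it stays
- shim_far_left (a joint): angle (rad) of the far left corner's shim: steel leaf 42 x 18 x 3 mm, hinged left of the plate (axis along plate x, 34 mm above the table, 67 mm outboard of the spot), leaning in over the plate. Starts raised at 0.42 to 0.55; 0 is level. Stiff: 7 to 11 N down near the tip; stays where left. Its nose meets a firm corner at 0.1; at the rocking one it goes to 0 and keeps it down
- shim_far_left_tip (a point): middle of the upper edge of the far left shim's free end, 42 mm from its hinge axis; moves with the leaf (about 55 mm above the table when raised, 36 mm when flat)
- corner_far_right (a point): far right corner of the plate: round spot (screw head) in its top face, 15 mm inboard of that corner's foot, at plate x +50 mm, y -55 mm. Level it is 32 mm above the table. If this is the corner that rocks, it sinks 4 mm to a stop under 2 to 4 N (the opposite corner lifts as much) and springs back when let go; if firm, it stays
- shim_far_right (a joint): angle (rad) of the far right corner's shim: steel leaf 42 x 18 x 3 mm, hinged right of the plate (axis along plate x, 34 mm above the table, 67 mm outboard of the spot), leaning in over the plate. Starts raised at 0.42 to 0.55; 0 is level. Stiff: 7 to 11 N down near the tip; stays where left. Its nose meets a firm corner at 0.1; at the rocking one it goes to 0 and keeps it down
- shim_far_right_tip (a point): middle of the upper edge of the far right shim's free end, 42 mm from its hinge axis; moves with the leaf (about 55 mm above the table when raised, 36 mm when flat)
- spool: grey plastic solder spool standing on its flange beside the jig, 52 mm diameter, 34 mm high; origin at the centre of its underside. Bystander
- flux_jar: small closed jar beside the jig, 40 mm diameter, 45 mm high; origin at the centre of its underside. Bystander
- screwdriver: screwdriver lying beyond the jig, 150 mm long; origin on its underside near its middle. Bystander

How it is judged:
On the way, in this order (a step that is already met when the one before it is completed fails the run):
1. the rocking corner has been pressed down at least 2.3 mm by the fingers, with all four shims still raised (height (world z) of any of corner_near_left, corner_near_right, corner_far_left, corner_far_right below 0.0297 m and contact force between the fingers and jig_plate above 0.5 N and value of joint each of shim_near_left, shim_near_right, shim_far_left, shim_far_right above 0.3 rad), for 0.1 s.
2. that corner's shim lies flat and the corner is down (((value of joint shim_near_left below 0.06 rad and height (world z) of corner_near_left below 0.0297 m) or (value of joint shim_near_right below 0.06 rad and height (world z) of corner_near_right below 0.0297 m) or (value of joint shim_far_left below 0.06 rad and height (world z) of corner_far_left below 0.0297 m) or (value of joint shim_far_right below 0.06 rad and height (world z) of corner_far_right below 0.0297 m))), for 0.2 s.
At the end, for the whole second after the job is handed in: One shim is flat (below 0.06 rad) and by itself keeps its corner at least 2.3 mm below level; the other three shims are still raised (above 0.3 rad); the plate is at rest within 12 mm of where it started and the three bystanders within 20 mm (((value of joint shim_near_left below 0.06 rad and height (world z) of corner_near_left below 0.0297 m and value of joint each of shim_near_right, shim_far_left, shim_far_right above 0.3 rad) or (value of joint shim_near_right below 0.06 rad and height (world z) of corner_near_right below 0.0297 m and value of joint each of shim_near_left, shim_far_left, shim_far_right above 0.3 rad) or (value of joint shim_far_left below 0.06 rad and height (world z) of corner_far_left below 0.0297 m and value of joint each of shim_near_left, shim_near_right, shim_far_right above 0.3 rad) or (value of joint shim_far_right below 0.06 rad and height (world z) of corner_far_right below 0.0297 m and value of joint each of shim_near_left, shim_near_right, shim_far_left above 0.3 rad)) and linear speed of jig_plate below 0.01 m/s and distance of jig_plate from where it was at the start of the episode below 0.012 m and distance of each of spool, flux_jar, screwdriver from where it was at the start of the episode below 0.02 m); the robot touches nothing.
It fails at once if a second shim is pushed down (value of joint each of shim_near_left, shim_near_right below 0.25 rad or value of joint each of shim_near_left, shim_far_left below 0.25 rad or value of joint each of shim_near_left, shim_far_right below 0.25 rad or value of joint each of shim_near_right, shim_far_left below 0.25 rad or value of joint each of shim_near_right, shim_far_right below 0.25 rad or value of joint each of shim_far_left, shim_far_right below 0.25 rad).
It fails at once if the plate is lifted or carried off (distance of jig_plate from where it was at the start of the episode above 0.015 m).
It fails at once if a bystander is disturbed (distance of any of spool, flux_jar, screwdriver from where it was at the start of the episode above 0.02 m).
It also fails if it takes over 54 s, if anything falls off the work surface, if the arm or the gripper's body presses on something with over 40 N, if the wrist force passes 120 N, or if a joint passes its speed limit or range.

## Robot

A 6-joint arm with a two-finger parallel gripper is mounted at the origin on the work surface. World frame = base frame: x ahead of the robot, y to its left, z up, the work surface at z = 0. Lengths are in m, angles in rad, forces in N, time in s.
With the tool pointing down it reaches from about 0.15 to 0.775 m from the base axis. Payload 6.1 kg.
Tool frame: the origin (TCP) lies at the very end of the fingers, on their centre line; the grasp point (between the pads) lies 19 mm behind it; z points along the fingers, y is the direction in which the jaws open and shut (so a half turn about z gives the same grasp; the last joint's range is limited). The gripper opens to 85 mm and grips with 20 to 120 N. Pads are 22 mm wide; open, the fingers measure 114 mm over their backs; the gripper's body (76 mm by 85 mm) begins 54 mm behind the grasp point. The pads swing forward as they close: fully open they stand 13 mm farther back than shut.
Start: joints at [-1.335, 0.126, -0.04, 1.405, 0, 1.571], TCP at [0.123, -0.51, 0.231] pointing down, gripper open.
Joint ranges: [-2.72, 2.72], [-0.95, 1.95], [-1.27, 1.35], [-1.78, 2.02], [-1.46, 1.47], [-3.14, 3.14]. Speed limits (rad/s): [2.39, 2.39, 3.01, 3.14, 3.14, 3.14].

## Interface

Orientations are given as a rotation vector (axis times angle).
In Python, from station import env, eyes gives the robot as it stands.
- The arm moves only by the tool carry_out, never from a script. Its argument "rows" is one flat list of numbers, 5 for each row, row after row: the shift along the world's x, y, z in mm, then the turn about the world's z in degrees, then the closure, from -1 (fully open) to 1 (shut). A call has 1 to 10 rows; each row is the pose to reach, as a shift and turn from the pose commanded when the call began; what a row does not reach only later rows make up. A row lasts 1/8 s, in which the tool goes at most 62.5 mm and 10.7 degrees, less where a joint would pass 70% of its speed; a pose out of reach is approached as far as the arm can. A call with a gripper value outside its range is refused whole. The fingers move at their own pace and stop on an object; "force" is the grip in N (left out, the last holds). Time passes only in rows, so rows that repeat a pose let the fingers close. It gives the time, the measured TCP pose, the force and the opening at its end, in the units of the state.
- env.state(): the state, without advancing time (a new reading comes with each control period).
- eyes.camera(name): name is "scene" or "top" or "wrist"; returns a dict with "color" (420x560x3 uint8, red, green, blue), "z_map" (420x560 float32, m along the optical axis (not along the pixel's ray), 0 where there is no reading), "fx", "fy", "cx", "cy" (pixels), "D" ([k1, k2, p1, p2, k3] as OpenCV has them; the pictures are not rectified), "world_from_camera" (4x4, takes a point from camera to world coordinates). Camera axes: x right, y down, z forward; pixel columns grow to the right and rows downward; lengths in m; the calibration is good to about 2 mm. A picture is of the moment at which its call begins.
- env.finish_job(): hands the job in, once; it reports no verdict.
The state is a dict: "time_s": time; "qpos": joint angles; "joint_vel": joint speeds; "joint_efforts": joint torques, N m; "tcp_pos": TCP position; "tool_rot": TCP orientation; "wrist_force": force on the tool from outside, world axes, zero at the start; "moment": the same for the moment, N m; "grip_width": finger opening in m.
Only numpy, scipy, OpenCV 4.12 (cv2) and the standard library are available. Lean on these libraries where they do the work, as an engineer would, in place of code of your own. Each camera call takes 0.05 s, during which the arm holds its last target.

## Working session

There is one attempt and no reset: what is moved stays moved. The work goes in short steps, Python scripts to look and compute and a tool call to move; the robot and the scene stay as the last step left them, time stands still between calls to the robot, and variables do not carry over. Pictures are saved under pics/ and viewed, and the job is handed in when it is done.

Besides the shell and the picture viewer there is one more tool, called after "Request:" by a JSON object that holds its "op" and its "data", one argument or row to a line. carry_out: Moves the arm, as the interface text tells. Its arguments: {"type":"object","properties":{"rows":{"type":"array"},"force":{"type":"number"}},"required":["rows"]}

```bash
mkdir -p pics; ls
cat > h.py <<'E'
import numpy as np, cv2
from station import env, eyes
def cap(n):
    c=eyes.camera(n); np.savez(f'{n}.npz',**c); return c
def save(c,name,crop=None,s=1):
    im=c['color'][:,:,::-1]
    if crop: x0,y0,x1,y1=crop; im=im[y0:y1,x0:x1]
    im=cv2.resize(im,None,fx=s,fy=s,interpolation=cv2.INTER_CUBIC); cv2.imwrite(f'pics/{name}.png',im)
def ray(c,u,v):
    K=np.array([[c['fx'],0,c['cx']],[0,c['fy'],c['cy']],[0,0,1.]],float)
    p=cv2.undistortPoints(np.array([[[u,v]]],float),K,np.array(c['D'],float))[0,0]
    T=np.array(c['world_from_camera']); return T[:3,3],T[:3,:3]@np.array([p[0],p[1],1])
def atz(c,u,v,z):
    o,d=ray(c,u,v); return o+d*(z-o[2])/d[2]
def dep(c,u,v):
    o,d=ray(c,u,v); return o+d*float(c['z_map'][int(round(v)),int(round(u))])
def tri(a,b):
    (o1,d1),(o2,d2)=a,b
    d1=d1/np.linalg.norm(d1);d2=d2/np.linalg.norm(d2)
    s=np.linalg.lstsq(np.stack([d1,-d2],1),o2-o1,rcond=None)[0]
    p,q=o1+s[0]*d1,o2+s[1]*d2
    return (p+q)/2,np.linalg.norm(p-q)
def proj(c,P):
    T=np.linalg.inv(np.array(c['world_from_camera']))
    K=np.array([[c['fx'],0,c['cx']],[0,c['fy'],c['cy']],[0,0,1.]],float)
    return cv2.projectPoints(np.array(P,float).reshape(-1,1,3),cv2.Rodrigues(T[:3,:3])[0],T[:3,3],K,np.array(c['D'],float))[0][:,0]
E
python3 - <<'E'
from h import *
for n in ('top','scene'):
    c=cap(n); save(c,n+'0',s=1.4)
s=env.state(); print({k:np.round(v,3) for k,v in s.items()})
E
```

```text
pics
{'time_s': np.float64(0.1), 'qpos': array([-1.335,  0.126, -0.041,  1.405, -0.   ,  1.571]), 'joint_vel': array([-0.002, -0.002,  0.002, -0.   ,  0.001, -0.001]), 'joint_efforts': array([ 0.0000e+00, -4.3690e+01,  3.5361e+01,  1.4000e-02, -0.0000e+00,
        0.0000e+00]), 'tcp_pos': array([ 0.123, -0.51 ,  0.231]), 'tool_rot': array([-3.118, -0.369,  0.   ]), 'wrist_force': array([ 0.049, -0.172, -0.225]), 'moment': array([-0.023, -0.056,  0.007]), 'grip_width': np.float64(0.085)}
```

View pics/top0.png

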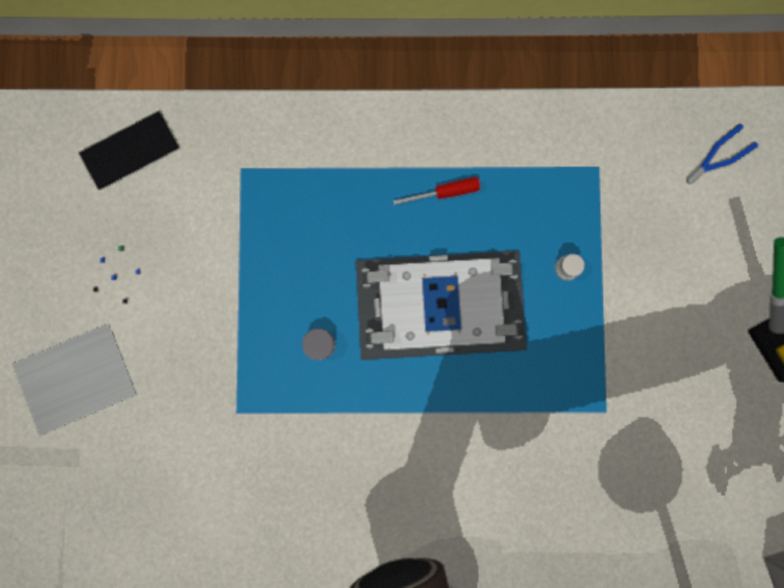

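View pics/scene0.png

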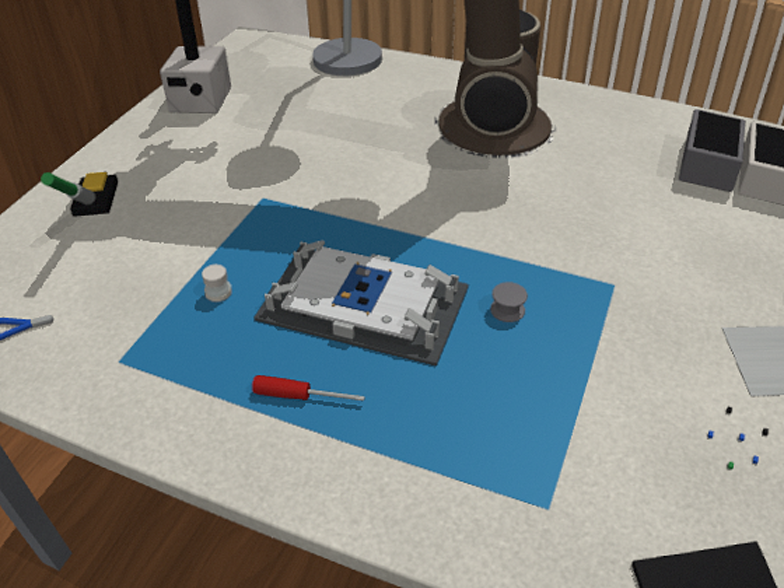

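The top view shows the jig centred near (441,304) in the 1.4x image. The spool is at (318,344), the jar at (571,266) and the screwdriver at (440,190). I'll enlarge the jig in both views.

Run:
```python
from h import *
c=np.load('top.npz'); save(c,'top1',(245,170,385,265),5.6)
c=np.load('scene.npz'); save(c,'scene1',(175,165,345,265),4.6)
```

```text
(no output)
```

View pics/top1.png

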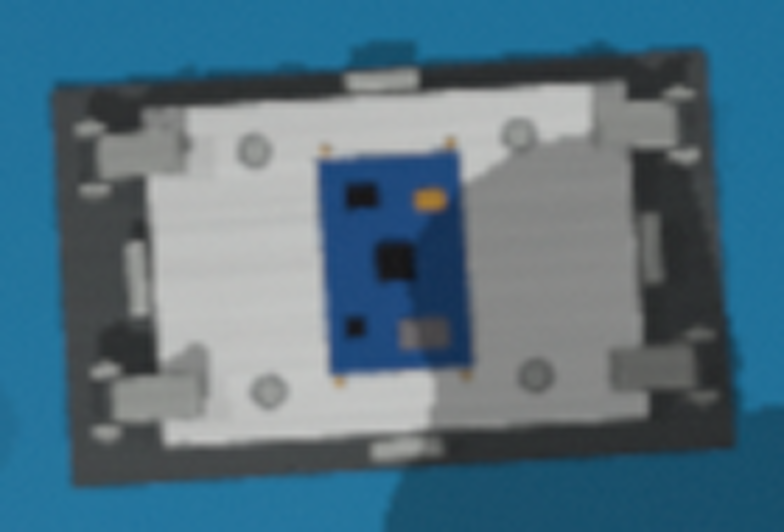

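View pics/scene1.png

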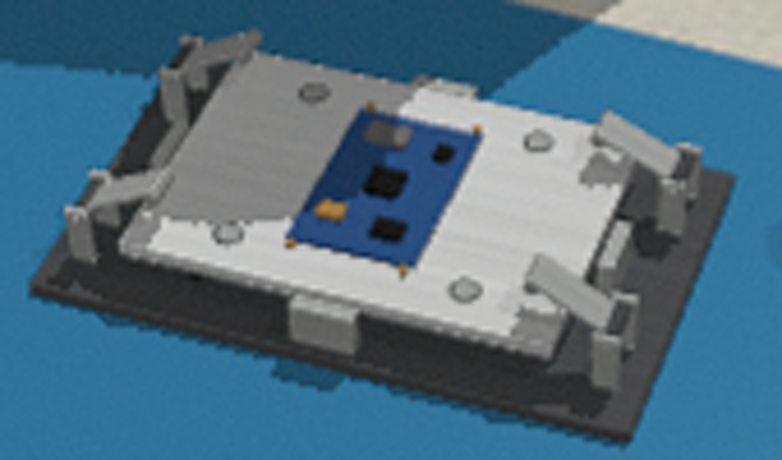

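Screw heads in the top crop are at FL (254,150), FR (519,135), NL (268,391) and NR (536,375). In the scene crop they are at FL (465,290), FR (229,232), NL (538,141) and NR (314,92). Next I triangulate them.

```bash
cat > m.py <<'E'
from h import *
t=np.load('top.npz'); s=np.load('scene.npz')
T={'FL':(254,150),'FR':(519,135),'NL':(268,391),'NR':(536,375)}
S={'FL':(465,290),'FR':(229,232),'NL':(538,141),'NR':(314,92)}
tp=lambda p:(245+(p[0]+.5)/5.6-.5,170+(p[1]+.5)/5.6-.5)
sp=lambda p:(175+(p[0]+.5)/4.6-.5,165+(p[1]+.5)/4.6-.5)
L={'FL':(50,55),'FR':(50,-55),'NL':(-50,55),'NR':(-50,-55)}
P=[];Q=[]
for k in T:
    a=tp(T[k]);b=sp(S[k])
    X,e=tri(ray(t,*a),ray(s,*b)); X2=atz(t,*a,.032);X3=atz(s,*b,.032)
    print(k,np.round(X*1e3,1),round(e*1e3,1),'top@32',np.round(X2*1e3,1),'scene@32',np.round(X3*1e3,1),'dep',np.round(dep(t,*a)*1e3,1))
    P.append(L[k]);Q.append(((X2+X3)/2)[:2]*1e3)
P=np.array(P,float);Q=np.array(Q)
c=Q.mean(0);H=P.T@(Q-c);th=np.arctan2(H[0,1]-H[1,0],H[0,0]+H[1,1])
R=np.array([[np.cos(th),-np.sin(th)],[np.sin(th),np.cos(th)]])
print('c',c,'th',th,'res',np.round(Q-c-P@R.T,1))
for k in L:
    x,y=L[k]; sg=np.sign(y)
    for nm,yy in (('spot',y),('tip',sg*(55+67-42*np.cos(.48))),('tipflat',sg*80),('hinge',sg*122)):
        print(k,nm,np.round(c+R@np.array([x,yy]),1))
E
python3 m.py
python3 - <<'E'
from h import *
c=cap('wrist'); save(c,'w0')
s=env.state();print(s['time_s'])
E
```

```text
FL [616.4  23.2  29.1] 1.5 top@32 [616.3  22.5  32. ] scene@32 [618.7  25.1  32. ] dep [615.9  22.6  35.7]
FR [622.1 -86.9  30. ] 1.8 top@32 [622.3 -87.5  32. ] scene@32 [623.8 -84.9  32. ] dep [622.  -87.2  34.3]
NL [516.2  17.6  29.7] 1.3 top@32 [516.4  17.1  32. ] scene@32 [518.4  19.1  32. ] dep [516.4  17.1  33.6]
NR [522.4 -92.6  29.7] 2.1 top@32 [522.7 -93.3  32. ] scene@32 [524.6 -90.3  32. ] dep [522.8 -93.4  31.2]
c [570.39901087 -34.02634696] th 0.05477606126640454 res [[ 0.2  0.2]
 [-0.3  0. ]
 [-0.1 -0. ]
 [ 0.2 -0.1]]
FL spot [617.3  23.6]
FL tip [615.7  53.3]
FL tipflat [615.9  48.6]
FL hinge [613.6  90.5]
FR spot [623.3 -86.2]
FR tip [ 625.  -115.9]
FR tipflat [ 624.7 -111.2]
FR hinge [ 627.  -153.1]
NL spot [517.5  18.2]
NL tip [515.8  47.9]
NL tipflat [516.1  43.1]
NL hinge [513.8  85.1]
NR spot [523.5 -91.7]
NR tip [ 525.1 -121.4]
NR tipflat [ 524.9 -116.6]
NR hinge [ 527.2 -158.6]
0.15
```

The spots measure 100.2 mm and 110.2 mm apart and 29–34 mm high, which matches the text. I'll check the jaw direction, then close the fingers and move above the first corner.

Run:
```python
from h import *
s=env.state();print(cv2.Rodrigues(s['tool_rot'])[0].round(3),s['tcp_pos'])
```

```text
[[ 0.972  0.234 -0.   ]
 [ 0.234 -0.972  0.001]
 [-0.    -0.001 -1.   ]] [ 0.12256491 -0.51016414  0.2307052 ]
```

Request:
{"op": "carry_out", "data": {
  "rows": [40, 42, 0, 0, 1, 80, 84, 0, 0, 1, 120, 126, 0, 0, 1, 160, 168, 0, 0, 1, 200, 210, 0, 0, 1, 240, 252, 0, 0, 1, 280, 294, 0, 0, 1, 320, 336, 0, 0, 1, 360, 378, 0, 0, 1, 400, 418, 0, 0, 1],
  "force": 40
}}

```text
time_s: 1.4
tcp_pos: [0.5237, -0.0907, 0.2311]
tool_rot: [3.12, 0.37, -0.0]
wrist_force: [0.5, -1.3, 0.6]
grip_width: 0.0
```

Request:
{"op": "carry_out", "data": {
  "rows": [0, -1, -40, -10, 1, 0, -1, -80, -10, 1, 0, -1, -80, -10, 1, 0, -1, -80, -10, 1]
}}

```text
time_s: 1.9
tcp_pos: [0.5231, -0.0937, 0.1526]
tool_rot: [3.14, 0.096, 0.002]
wrist_force: [-0.1, -0.0, 1.0]
grip_width: -0.0003
```

Run:
```python
from h import *
c=cap('wrist'); save(c,'w1',s=1.4)
s=env.state();print(s['tcp_pos'],s['wrist_force'],cv2.Rodrigues(s['tool_rot'])[0].round(3)[:,1])
L=np.array([[.6173,.0236,.032],[.6233,-.0862,.032],[.5175,.0182,.032],[.5235,-.0917,.032]]); print(proj(c,L)*1.4)
```

```text
[ 0.52352224 -0.093811    0.15325245] [-0.63794278 -0.14259387  0.41725658] [ 0.061 -0.998  0.001]
[[157.69524198  81.89345773]
 [388.35941892  82.39630148]
 [179.84693787 284.16158452]
 [387.59448293 285.34665642]]
```

View pics/w1.png

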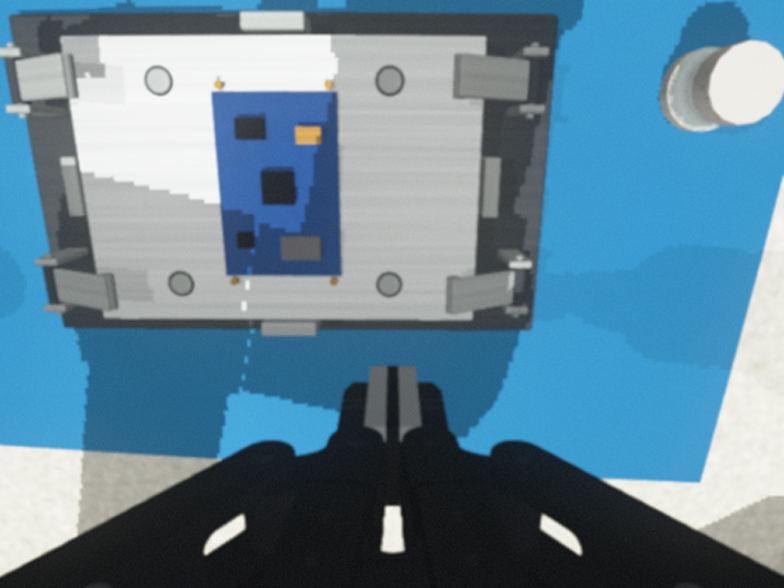

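The wrist view confirms the model. The screw heads at (158,80), (389,80), (181,283) and (389,284) lie within 1–2 px of the predictions. I'll descend over near-right.

Request:
{"op": "carry_out", "data": {
  "rows": [0, 2, -50, 0, 1, 0, 2, -90, 0, 1, 0, 2, -108, 0, 1, 0, 2, -108, 0, 1, 0, 2, -108, 0, 1, 0, 2, -108, 0, 1]
}}

```text
time_s: 2.7
tcp_pos: [0.5239, -0.0917, 0.045]
tool_rot: [3.14, 0.096, 0.005]
wrist_force: [0.5, 0.5, 0.0]
grip_width: 0.0001
```

Request:
{"op": "carry_out", "data": {
  "rows": [0, 0, -3, 0, 1, 0, 0, -6, 0, 1, 0, 0, -9, 0, 1, 0, 0, -9, 0, 1, 0, 0, -9, 0, 1]
}}

```text
time_s: 3.32
tcp_pos: [0.5226, -0.0914, 0.0342]
tool_rot: [-3.14, -0.096, 0.0]
wrist_force: [0.2, 0.6, 0.9]
grip_width: 0.0001
```

Request:
{"op": "carry_out", "data": {
  "rows": [0, 0, -1, 0, 1, 0, 0, -2, 0, 1, 0, 0, -2, 0, 1, 0, 0, -2, 0, 1]
}}

```text
time_s: 3.82
tcp_pos: [0.5226, -0.0915, 0.0323]
tool_rot: [3.14, 0.096, -0.0]
wrist_force: [0.3, 0.7, -0.5]
grip_width: -0.0
```

Request:
{"op": "carry_out", "data": {
  "rows": [0, 0, -1, 0, 1, 0, 0, -1, 0, 1, 0, 0, -1, 0, 1]
}}

```text
time_s: 4.2
tcp_pos: [0.5227, -0.0915, 0.032]
tool_rot: [3.14, 0.096, 0.001]
wrist_force: [-1.7, 0.9, 6.3]
grip_width: 0.0001
```

Request:
{"op": "carry_out", "data": {
  "rows": [0, 0, -1, 0, 1, 0, 0, -1, 0, 1, 0, 0, -1, 0, 1]
}}

```text
time_s: 4.58
tcp_pos: [0.5228, -0.0915, 0.032]
tool_rot: [3.14, 0.096, 0.002]
wrist_force: [-3.8, 0.6, 12.7]
grip_width: 0.0002
```

Near-right is firm: 12.7 N with no sinking. Next is far-right.

Request:
{"op": "carry_out", "data": {
  "rows": [0, 0, 14, 0, 1, 50, 3, 14, 0, 1, 100, 5.5, 14, 0, 1, 100, 5.5, 14, 0, 1, 100, 5.5, 14, 0, 1, 100, 5.5, 8, 0, 1, 100, 5.5, 4, 0, 1, 100, 5.5, 4, 0, 1, 100, 5.5, 4, 0, 1]
}}

```text
time_s: 5.7
tcp_pos: [0.6225, -0.086, 0.0345]
tool_rot: [-3.14, -0.096, -0.0]
wrist_force: [0.0, 0.4, -0.4]
grip_width: -0.0001
```

Request:
{"op": "carry_out", "data": {
  "rows": [0, 0, -1, 0, 1, 0, 0, -2, 0, 1, 0, 0, -2, 0, 1, 0, 0, -2, 0, 1]
}}

```text
time_s: 6.2
tcp_pos: [0.6227, -0.086, 0.0323]
tool_rot: [3.14, 0.096, 0.0]
wrist_force: [-0.9, 0.2, 1.1]
grip_width: -0.0002
```

Request:
{"op": "carry_out", "data": {
  "rows": [0, 0, -1, 0, 1, 0, 0, -2, 0, 1, 0, 0, -2, 0, 1, 0, 0, -2, 0, 1]
}}

```text
time_s: 6.7
tcp_pos: [0.6228, -0.086, 0.032]
tool_rot: [3.14, 0.096, 0.002]
wrist_force: [-3.9, 0.3, 11.0]
grip_width: -0.0005
```

Far-right is firm too, at 11 N with no sinking. I'll go over the board to far-left.

Request:
{"op": "carry_out", "data": {
  "rows": [0, 0, 45, 0, 1, -3, 55, 45, 0, 1, -6, 109.5, 45, 0, 1, -6, 109.5, 45, 0, 1, -6, 109.5, 20, 0, 1, -6, 109.5, 8, 0, 1, -6, 109.5, 4, 0, 1, -6, 109.5, 4, 0, 1, -6, 109.5, 4, 0, 1]
}}

```text
time_s: 7.82
tcp_pos: [0.6172, 0.0233, 0.035]
tool_rot: [3.14, 0.096, 0.002]
wrist_force: [0.3, 0.1, 0.7]
grip_width: -0.0002
```

Request:
{"op": "carry_out", "data": {
  "rows": [0, 0, -1, 0, 1, 0, 0, -2, 0, 1, 0, 0, -2, 0, 1, 0, 0, -2, 0, 1]
}}

```text
time_s: 8.32
tcp_pos: [0.6166, 0.0236, 0.0323]
tool_rot: [-3.14, -0.096, 0.0]
wrist_force: [-0.4, 0.1, 0.7]
grip_width: -0.0005
```

Request:
{"op": "carry_out", "data": {
  "rows": [0, 0, -1, 0, 1, 0, 0, -2, 0, 1, 0, 0, -2, 0, 1, 0, 0, -2, 0, 1]
}}

```text
time_s: 8.82
tcp_pos: [0.6169, 0.0237, 0.0306]
tool_rot: [-3.14, -0.096, -0.001]
wrist_force: [-0.5, 0.9, 3.2]
grip_width: -0.0001
```

Far-left gives: it is down to 30.6 mm at 3.2 N. I'll press further.

Request:
{"op": "carry_out", "data": {
  "rows": [0, 0, -1, 0, 1, 0, 0, -2, 0, 1, 0, 0, -2, 0, 1, 0, 0, -2, 0, 1]
}}

```text
time_s: 9.32
tcp_pos: [0.6171, 0.0237, 0.0287]
tool_rot: [-3.14, -0.096, -0.002]
wrist_force: [-1.2, 1.1, 5.9]
grip_width: -0.0003
```

Request:
{"op": "carry_out", "data": {
  "rows": [0, 0, -1, 0, 1, 0, 0, -2, 0, 1, 0, 0, -2, 0, 1, 0, 0, -2, 0, 1]
}}

```text
time_s: 9.82
tcp_pos: [0.6171, 0.0238, 0.0284]
tool_rot: [-3.14, -0.096, -0.003]
wrist_force: [-5.8, 1.0, 16.7]
grip_width: -0.0
```

Step 1 is met: 28.4 mm at the stop. Now I lift and go above the far-left shim tip.

Request:
{"op": "carry_out", "data": {
  "rows": [0, 0, 20, 0, 1, 0, 0, 60, 0, 1, -1, 14, 60, 0, 1, -1, 27, 60, 0, 1, -1, 27, 60, 0, 1, -1, 27, 60, 0, 1]
}}

```text
time_s: 10.58
tcp_pos: [0.6154, 0.0448, 0.0851]
tool_rot: [-3.135, -0.111, 0.003]
wrist_force: [-0.0, -0.8, -0.5]
grip_width: -0.0001
```

Run:
```python
from h import *
c=cap('top'); save(c,'top2',(245,170,385,265),5.6)
c=cap('scene'); save(c,'scene2',(175,145,345,265),4.6)
s=env.state();print(s['tcp_pos'],s['wrist_force'])
```

```text
[0.6156979  0.04470198 0.08556342] [-0.1107356  -0.26303871 -0.34722948]
```

View pics/scene2.png

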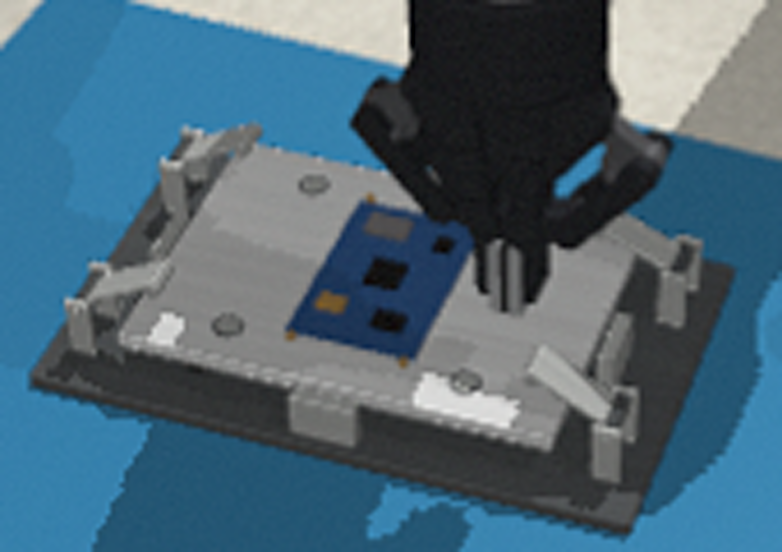

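Run:
```python
from h import *
s=env.state();print(s['qpos'].round(3),s['joint_vel'].round(3),s['tcp_pos'],cv2.Rodrigues(s['tool_rot'])[0].round(3))
```

```text
[ 0.07   0.335 -0.096  1.141  0.004  3.141] [-0.003 -0.004  0.006  0.     0.002  0.   ] [0.6156979  0.04470198 0.08556342] [[ 0.998  0.071 -0.002]
 [ 0.071 -0.997  0.004]
 [-0.001 -0.004 -1.   ]]
```

Request:
{"op": "carry_out", "data": {
  "rows": [0, 0, 0, 0, 1, 0, 0, 0, 0, 1]
}}

```text
time_s: 10.92
tcp_pos: [0.6161, 0.0448, 0.0863]
tool_rot: [-3.135, -0.111, 0.0]
wrist_force: [-0.3, 0.2, 0.2]
grip_width: 0.0003
```

Joint 6 is at its limit (3.14), which held the y travel short. I'll turn the tool +10° and redo it.

Request:
{"op": "carry_out", "data": {
  "rows": [0, 0, 0, 10, 1, 0, 0, 0, 10, 1, 0, 0, 0, 10, 1, 0, 0, 0, 10, 1]
}}

```text
time_s: 11.42
tcp_pos: [0.6161, 0.0449, 0.0863]
tool_rot: [-3.114, -0.382, 0.001]
wrist_force: [0.2, -0.3, 0.2]
grip_width: 0.0001
```

Request:
{"op": "carry_out", "data": {
  "rows": [0, 6, 0, 0, 1, 0, 6, -10, 0, 1, 0, 6, -24, 0, 1, 0, 6, -24, 0, 1, 0, 6, -24, 0, 1]
}}

```text
time_s: 12.05
tcp_pos: [0.6159, 0.0508, 0.062]
tool_rot: [-3.114, -0.384, 0.002]
wrist_force: [0.0, 0.2, -0.2]
grip_width: -0.0001
```

Run:
```python
from h import *
c=cap('scene'); save(c,'scene3',(175,145,345,265),4.6)
c=cap('wrist'); save(c,'w3',s=1.4)
s=env.state();print(s['tcp_pos'],s['wrist_force'],s['qpos'].round(2))
```

```text
[0.61629816 0.05089531 0.0625965 ] [-0.03208033  0.14372773 -0.56969765] [ 0.08  0.35 -0.13  1.09  0.    2.98]
```

View pics/scene3.png

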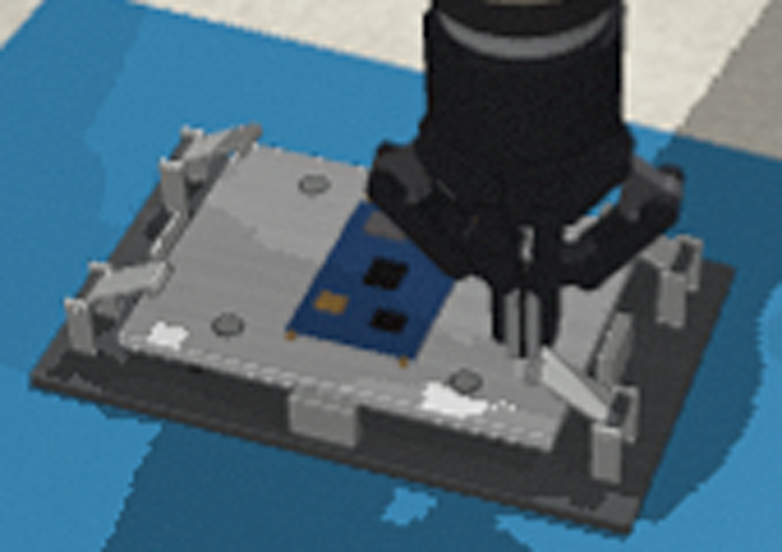

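View pics/w3.png

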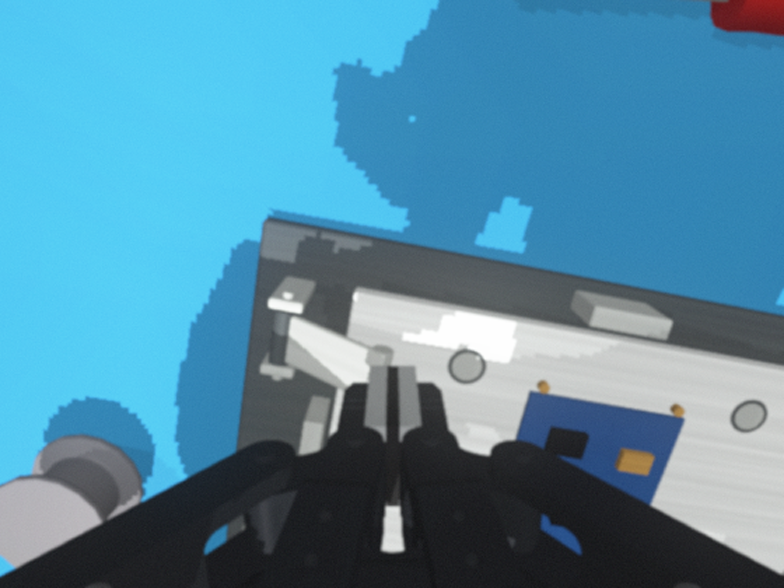

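Run:
```python
from h import *
s=np.load('scene.npz');w=np.load('wrist.npz')
c=np.array([570.4,-34.0]);th=.0548
R=np.array([[np.cos(th),-np.sin(th)],[np.sin(th),np.cos(th)]])
def W(x,y,z): return np.append(c+R@np.array([x,y]),z)/1e3
pts={'spot':W(50,55,32),'tcp':np.array([.6161,.0508,.0622])}
for a in (.42,.48,.55):
  for dx in(-9,0,9):
    pts[f'tip{a} {dx}']=W(50+dx,122-42*np.cos(a)+0*np.sin(a),34+42*np.sin(a)+1.5)
for k,p in pts.items():
    a=proj(s,p)[0];b=proj(w,p)[0]
    print(k,(p*1e3).round(1),'scene crop',(((a-[175,145])+.5)*4.6-.5).round(0),'wrist',(b*1.4).round(0))
```

```text
spot [617.3  23.7  32. ] scene crop [463. 379.] wrist [465. 367.]
tcp [616.1  50.8  62.2] scene crop [523. 343.] wrist [392. 392.]
tip0.42 -9 [606.8  51.8  52.6] scene crop [534. 345.] wrist [382. 402.]
tip0.42 0 [615.7  52.3  52.6] scene crop [527. 359.] wrist [387. 378.]
tip0.42 9 [624.7  52.8  52.6] scene crop [520. 374.] wrist [392. 353.]
tip0.48 -9 [606.7  52.9  54.9] scene crop [536. 342.] wrist [378. 405.]
tip0.48 0 [615.7  53.4  54.9] scene crop [529. 356.] wrist [384. 381.]
tip0.48 9 [624.7  53.9  54.9] scene crop [523. 371.] wrist [389. 355.]
tip0.55 -9 [606.6  54.3  57.5] scene crop [540. 338.] wrist [374. 408.]
tip0.55 0 [615.6  54.8  57.5] scene crop [533. 353.] wrist [379. 383.]
tip0.55 9 [624.6  55.3  57.5] scene crop [526. 367.] wrist [384. 357.]
```

The tip lies within the closed-finger footprint, at most about 4 mm outboard of the TCP. I'll press it down in stages.

Request:
{"op": "carry_out", "data": {
  "rows": [0, 1, -3, 0, 1, 0, 1, -6, 0, 1, 0, 1, -8, 0, 1, 0, 1, -10, 0, 1, 0, 1, -12, 0, 1, 0, 1, -12, 0, 1]
}}

```text
time_s: 12.9
tcp_pos: [0.6167, 0.0504, 0.0515]
tool_rot: [-3.117, -0.383, -0.002]
wrist_force: [-0.6, -5.0, 6.2]
grip_width: 0.0
```

Request:
{"op": "carry_out", "data": {
  "rows": [0, 0, -2, 0, 1, 0, 0, -4, 0, 1, 0, 0, -6, 0, 1, 0, 0, -8, 0, 1, 0, 0, -8, 0, 1]
}}

```text
time_s: 13.52
tcp_pos: [0.617, 0.0508, 0.0433]
tool_rot: [-3.116, -0.383, -0.002]
wrist_force: [0.1, -3.5, 4.8]
grip_width: 0.0002
```

Run:
```python
from h import *
c=cap('scene'); save(c,'scene4',(245,185,345,265),7.5)
```

```text
(no output)
```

View pics/scene4.png

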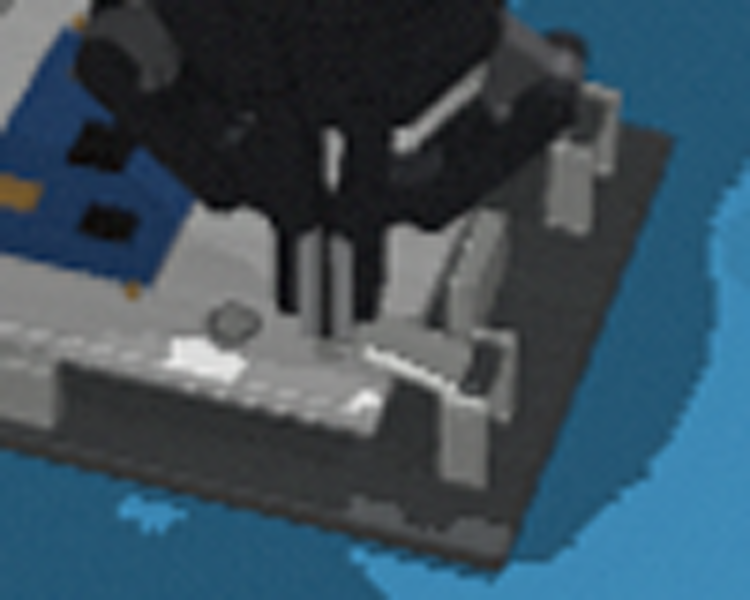

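The leaf follows the fingertips down, now tilted about 0.2 rad. I'll continue to flat.

Request:
{"op": "carry_out", "data": {
  "rows": [0, 1, -2, 0, 1, 0, 2, -4, 0, 1, 0, 2, -6, 0, 1, 0, 2, -8, 0, 1, 0, 2, -9, 0, 1, 0, 2, -9, 0, 1]
}}

```text
time_s: 14.32
tcp_pos: [0.617, 0.0528, 0.0349]
tool_rot: [-3.116, -0.383, -0.003]
wrist_force: [-1.7, -5.0, 10.3]
grip_width: 0.0001
```

Request:
{"op": "carry_out", "data": {
  "rows": [0, 0, -1, 0, 1, 0, 0, -2, 0, 1, 0, 0, -2, 0, 1, 0, 0, -2, 0, 1]
}}

```text
time_s: 14.82
tcp_pos: [0.6171, 0.0528, 0.0345]
tool_rot: [-3.116, -0.383, -0.005]
wrist_force: [-5.4, -5.3, 20.3]
grip_width: -0.0001
```

The leaf is firm at 34.5 mm under 20 N, so it is at its end stop. I'll lift away and inspect.

Request:
{"op": "carry_out", "data": {
  "rows": [0, 0, 5, 0, 1, 0, 0, 30, 0, 1, 0, 0, 80, 0, 1, -40, 0, 130, 0, 1, -90, 0, 150, 0, 1, -140, 0, 150, 0, 1, -190, 0, 150, 0, 1, -190, 0, 150, 0, 1, -190, 0, 150, 0, 1]
}}

```text
time_s: 15.95
tcp_pos: [0.4265, 0.0542, 0.1814]
tool_rot: [-3.113, -0.385, -0.001]
wrist_force: [0.1, 0.0, -0.8]
grip_width: -0.0004
```

```bash
cp top.npz /tmp/topb.npz
python3 - <<'E'
from h import *
c=cap('top'); save(c,'top5',(245,170,385,265),5.6)
c=cap('scene'); save(c,'scene5',(175,165,345,265),4.6)
c=cap('wrist'); save(c,'w5',s=1.4)
s=env.state();print(s['time_s'],s['tcp_pos'],s['wrist_force'])
E
```

```text
16.1 [0.42702144 0.05407191 0.18102541] [ 0.01418117 -0.81575219 -0.14714769]
```

View pics/scene5.png

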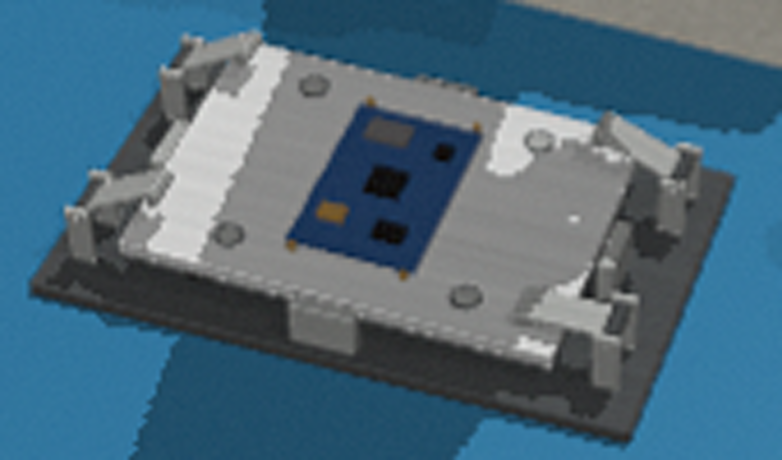

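View pics/w5.png

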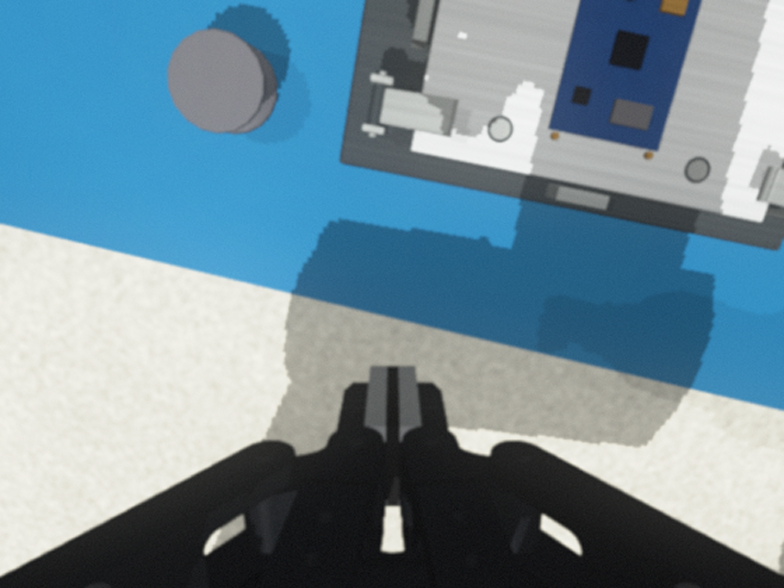

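The far-left leaf lies flat and the other three are raised. The FL spot went from (465,290) to (465,297), so it sank, and NR went from (314,92) to (314,86), so it rose. I'll put numbers on that.

Run:
```python
from h import *
s=np.load('scene.npz')
for k,p,v in (('FL',[.6173,.0236],7),('NR',[.5235,-.0917],-6)):
    a=proj(s,p+[.032])[0];b=proj(s,p+[.028])[0]; print(k,'4mm drop = crop px',(b-a)*4.6,'seen',v)
c=np.array([570.4,-34.0]);th=.0548
R=np.array([[np.cos(th),-np.sin(th)],[np.sin(th),np.cos(th)]])
for a in (0,.06,.1,.2):
  for dx in (-9,9):
    p=np.append(c+R@np.array([50+dx,122-42*np.cos(a)]),34+42*np.sin(a)+1.5)/1e3
    print(a,dx,((proj(s,p)[0]-[175,165]+.5)*4.6-.5).round(0))
w=np.load('wrist.npz')
o=np.load('/tmp/topb.npz');t=np.load('top.npz')
save(s,'scene6',(285,215,320,245),20)
```

```text
FL 4mm drop = crop px [0.16785074 6.61052329] seen 7
NR 4mm drop = crop px [0.51284766 6.52774948] seen -6
0 -9 [526. 280.]
0 9 [512. 309.]
0.06 -9 [526. 276.]
0.06 9 [512. 305.]
0.1 -9 [526. 273.]
0.1 9 [512. 302.]
0.2 -9 [527. 267.]
0.2 9 [514. 295.]
```

View pics/scene6.png

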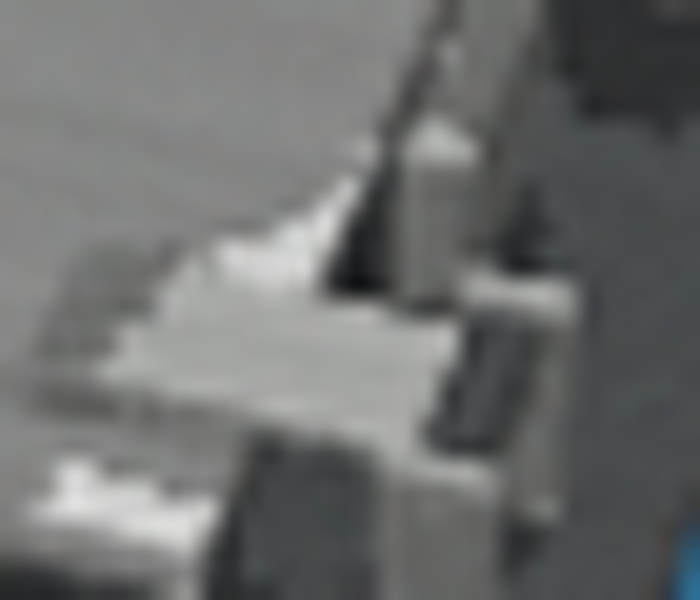

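View pics/top5.png

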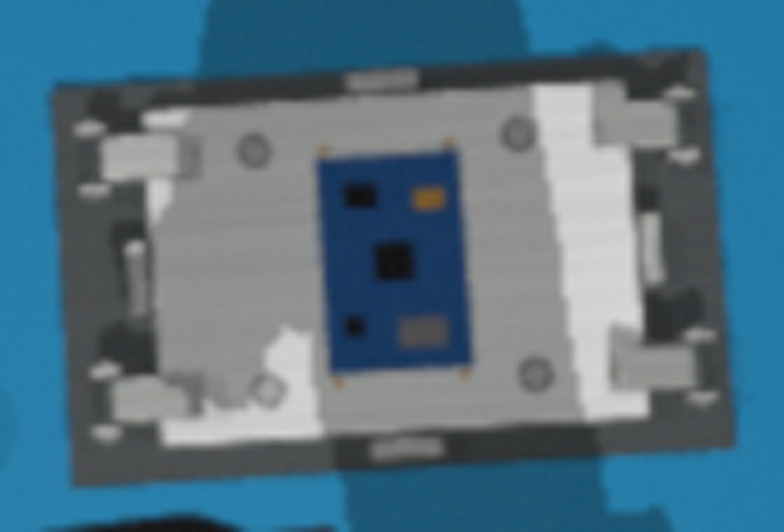

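The corner is down about 4 mm with the hand away, the leaf matches 0 rad, and the plate hasn't moved. I'll hand in.

Run:
```python
from h import *
print(env.finish_job(), env.state()['time_s'])
```

```text
the job is handed in; nothing more can be done
the job is handed in; nothing more can be done
```

The far-left corner was the one that rocked. Its shim is now flat and holds the corner down, and I handed the job in at about 16 s. No verdict was reported.

- **Finding the corner:** I pressed near-right and far-right with closed fingertips, and both stayed at 32.0 mm under 11–13 N. Far-left began to give at about 3 N and sank to a stop at 28.4 mm. I did not press near-left, because the give was already found.
- **Pressing the shim:** I pressed the far-left shim at its tip until it stopped firmly at 34.5 mm under about 20 N, then moved the hand clear. The text gives about 36 mm for a flat tip, so this reading was 1.5 mm lower than expected.
- **Last checks:**
  - **Corner heights:** with the hand away, the scene camera shows far-left about 4 mm low and near-right about 4 mm high.
  - **Shims:** the far-left leaf looks flat and the other three are still raised. The leaf-tip position in that picture was a few pixels off the prediction, mostly sideways, and did not suggest a raised leaf.
  - **Plate and bystanders:** the plate shows no visible shift. I did not measure the bystanders afterwards, but the arm stayed clear of them.

On the way, the last joint reached its limit and stopped the hand about 6 mm short of the shim. I fixed that by turning the tool 10°.

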